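Pack the three slim cigars in the slots of their length

ROBOT

A 6-joint arm with a two-finger parallel gripper is mounted at the origin on a cart in front of the work surface, level with it; the furniture and walls round the work are solid. World frame = base frame: x ahead of the robot, y to its left, z up, the work surface at z = 0. Lengths are in m, angles in rad, forces in N, time in s.
With the tool pointing down it reaches from about 0.275 to 1 m from the base axis. Payload 8.4 kg.
Tool frame: the origin (TCP) lies midway between the tips of the shut fingers; the grasp point (between the pads) lies 19 mm behind it; z points along the fingers, x is the direction in which the jaws open and shut, and the axes are right-handed (so a half turn about z gives the same grasp; the last joint's range is limited). The gripper opens to 85 mm and grips with 20 to 120 N. Pads are 22 mm wide; open, the fingers measure 114 mm over their backs; the gripper's body (76 mm by 85 mm) begins 54 mm behind the grasp point. The pads swing forward as they close: fully open they stand 13 mm farther back than shut.
Start: joints at [-1.155, 0.353, 1.633, -0, 1.155, -0.002], TCP at [0.254, -0.571, 0.194] pointing down, gripper open.
Joint ranges: [-2.63, 2.63], [-0.92, 2.1], [0.06, 2.66], [-1.3, 4.44], [0, 2.69], [-3.02, 3.02]. Speed limits (rad/s): [2.22, 2.22, 2.79, 3.14, 3.14, 3.14].

INTERFACE

Orientations are given as a unit quaternion [w, x, y, z].
In Python, from plant import r gives the robot as it stands. The module is installed in compiled form; this text tells all that it offers.
- The arm moves only by the tool jog_arm, never from a script. Its argument "targets" is a list of rows, each a list of 3 entries, a list of its own where there are three numbers: the finger opening in mm, from 0 to 85.4, then the shift along the world's x, y, z in mm, then the turn, a rotation vector about the world's x, y, z in rad. In form: [[grip, [dx, dy, dz], [wx, wy, wz]], ...]. A call has exactly 10 rows; each row is the pose to reach, as a shift and turn from the pose measured when the call began; what a row does not reach only later rows make up. A row lasts 1/8 s, in which the tool goes at most 62.5 mm and 10.7 degrees, less where a joint would pass 70% of its speed; a pose out of reach is approached as far as the arm can. A call with a gripper value outside its range is refused whole. The fingers move at their own pace and stop on an object; "grip_force" is the grip in N (left out, the last holds). Time passes only in rows, so rows that repeat a pose let the fingers close, or fill a call up. It gives the time, the measured TCP pose, the force and the opening at its end, in the units of the state.
- r.state(): the state, without advancing time (a new reading comes with each control period).
- r.capture(name): name is "side" or "top"; returns a dict with "image" (384x512x3 uint8, red, green, blue), "depth" (384x512 float32, m along the optical axis (not along the pixel's ray), 0 where there is no reading), "intrinsics" (3x3 intrinsics, pixels), "distortion" ([k1, k2, p1, p2, k3] as OpenCV has them; the pictures are not rectified), "R" (3x3) and "t" (3): a world point X has camera coordinates R X + t. Camera axes: x right, y down, z forward; pixel columns grow to the right and rows downward; lengths in m; the calibration is good to about 2 mm. A picture is of the moment at which its call begins.
- r.sign_off(): hands the job in, once; it reports no verdict.
The state is a dict: "t": time; "joint_positions": joint angles; "joint_velocities": joint speeds; "joint_efforts": joint torques, N m; "position": TCP position; "ee_rot": TCP orientation; "ft_force": force on the tool from outside, world axes, zero at the start; "wrist_torque": the same for the moment, N m; "grip_width": finger opening in m.
Only numpy, scipy, OpenCV 4.12 (cv2) and the standard library are available. Lean on these libraries where they do the work, as an engineer would, in place of code of your own. Each camera call takes 0.05 s, during which the arm holds its last target.

TASK

Three whole slim cigars of different length lie about on the bench: pack them into the wooden tray, each lying down in the slot that is cut to its own length. The thick cigar and the short cut-off stub do not belong in the tray: leave them, and the wooden block, where they lie.

Things in the scene. Friction and masses are not known exactly. Their poses are not given: they have to be found in the camera images.
- cigar_long: the long slim brown cigar: 150 mm long, 19 mm in diameter (it behaves as a bar 17 mm wide and 19 mm high that does not roll), about 20 g, lying on the worktop. Origin on its axis at mid-length, so 9.5 mm above whatever it lies on; own x runs along its length, z up. Grasp it across, at the middle.
- cigar_medium: the medium slim brown cigar: 125 mm long, 19 mm in diameter (it behaves as a bar 17 mm wide and 19 mm high that does not roll), about 20 g, lying on the worktop. Origin on its axis at mid-length, so 9.5 mm above whatever it lies on; own x runs along its length, z up. Grasp it across, at the middle.
- cigar_short: the short slim brown cigar: 100 mm long, 19 mm in diameter (it behaves as a bar 17 mm wide and 19 mm high that does not roll), about 20 g, lying on the worktop. Origin on its axis at mid-length, so 9.5 mm above whatever it lies on; own x runs along its length, z up. Grasp it across, at the middle.
- cigar_thick: a cigar that does not belong in the tray: clearly thicker, 30 mm in diameter, 125 mm long, lying on the worktop. Origin on its axis at mid-length, x along its length.
- cigar_stub: a cut-off cigar stub that does not belong in the tray: 19 mm in diameter but only 60 mm long, lying on the worktop. Origin on its axis at mid-length, x along its length.
- block: a small dark hardwood block, 37 x 50 x 18 mm, lying among the cigars; a bystander. Origin at the centre of its underside, z up.
- tray: shallow wooden packing tray, fixed to the worktop, 216 mm (own x) by 226 mm (own y); base 8 mm thick, rim 8 mm wide and 19 mm high. Three light wood inserts lie in it side by side along its y, 69.5 mm apart, each with one slot running along x. Which insert lies where differs. Origin at the centre of its underside.
- slot_long: light wood insert in the tray, 196 (own x) x 68.5 (y) x 17 mm, with the long slot: grey-felt-lined, along x, 174 mm long, 34 wide, 9 deep. Over the middle 56 mm of its length both side rails are cut down to floor level as finger room. Origin at the centre of its underside, below the slot's middle, 8 mm above the worktop; z up. Above the worktop the slot floor is 16 mm, the insert's top 25 mm.
- slot_medium: light wood insert in the tray, 196 (own x) x 68.5 (y) x 17 mm, with the medium slot: grey-felt-lined, along x, 149 mm long, 34 wide, 9 deep. Over the middle 56 mm of its length both side rails are cut down to floor level as finger room. Origin at the centre of its underside, below the slot's middle, 8 mm above the worktop; z up. Above the worktop the slot floor is 16 mm, the insert's top 25 mm.
- slot_short: light wood insert in the tray, 196 (own x) x 68.5 (y) x 17 mm, with the short slot: grey-felt-lined, along x, 124 mm long, 34 wide, 9 deep. Over the middle 56 mm of its length both side rails are cut down to floor level as finger room. Origin at the centre of its underside, below the slot's middle, 8 mm above the worktop; z up. Above the worktop the slot floor is 16 mm, the insert's top 25 mm.
There are look-alikes about, which are no part of the job. Leave any yellow look-alike of the cigar_long alone.

How it is judged:
By the outcome, as a careful person would: the job done as asked, in the order asked, and still so for the second after the job is handed in, with the robot touching nothing.
It also fails if it takes over 72 s, if anything falls off the work surface, if the arm or the gripper's body presses on something with over 40 N, if the wrist force passes 120 N, or if a joint passes its speed limit or range.

## Working session

There is one attempt and no reset: what is moved stays moved. The work goes in short steps, Python scripts to look and compute and a tool call to move; the robot and the scene stay as the last step left them, time stands still between calls to the robot, and variables do not carry over. Pictures are saved under pics/ and viewed, and the job is handed in when it is done.

Besides the shell and the picture viewer there is one more tool, called after "Emit:" by a JSON object that holds its "name" and its "arguments". jog_arm: Moves the arm, as the interface text tells. Its arguments: {"type":"object","properties":{"targets":{"type":"array","items":{"type":"array"}},"grip_force":{"type":"number"}},"required":["targets"]}

```bash
mkdir -p pics; ls; cat > h.py <<'E'
import numpy as np, cv2
from plant import r
def cap(n,tag):
    c=r.capture(n); cv2.imwrite(f'pics/{tag}.png',c['image'][:,:,::-1]); np.savez(f'{tag}.npz',**c); return c
def ray(c,uv,z):
    uv=np.asarray(uv,float).reshape(-1,1,2)
    p=cv2.undistortPoints(uv,c['intrinsics'],c['distortion']).reshape(-1,2)
    d=np.c_[p,np.ones(len(p))]@c['R']; o=-c['R'].T@c['t']
    return o+d*((z-o[2])/d[:,2])[:,None]
def proj(c,X):
    return cv2.projectPoints(np.asarray(X,float).reshape(-1,3),cv2.Rodrigues(c['R'])[0],c['t'],c['intrinsics'],c['distortion'])[0].reshape(-1,2)
E
python3 - <<'E'
from h import *
for n in('top','side'):
    c=cap(n,n+'0'); print(n,c['intrinsics'].round(1).tolist(),(-c['R'].T@c['t']).round(3),c['R'].round(2).tolist())
s=r.state(); print({k:np.round(v,4).tolist() for k,v in s.items()})
E
```

```text
pics
top [[390.0, 0.0, 254.8], [0.0, 390.0, 188.3], [0.0, 0.0, 1.0]] [0.428 0.049 1.045] [[-0.0, -1.0, 0.0], [-1.0, 0.0, -0.1], [0.1, -0.0, -1.0]]
side [[431.3, 0.0, 262.0], [0.0, 431.3, 186.1], [0.0, 0.0, 1.0]] [ 0.657 -0.612  0.979] [[0.99, 0.17, -0.0], [0.14, -0.81, -0.57], [-0.1, 0.57, -0.82]]
{'t': 0.1, 'joint_positions': [-1.1554, 0.3536, 1.634, -0.0, 1.1552, -0.0024], 'joint_velocities': [0.0, -0.0004, -0.0005, -0.0004, -0.0007, -0.0008], 'joint_efforts': [-0.0008, -60.6357, -34.282, -0.0, 0.0039, 0.0], 'position': [0.2534, -0.5708, 0.1932], 'ee_rot': [-0.0003, 0.8384, -0.5451, -0.0005], 'ft_force': [0.4567, 0.8042, -1.2111], 'wrist_torque': [-0.0808, -0.0257, 0.0019], 'grip_width': 0.0855}
```

View pics/top0.png

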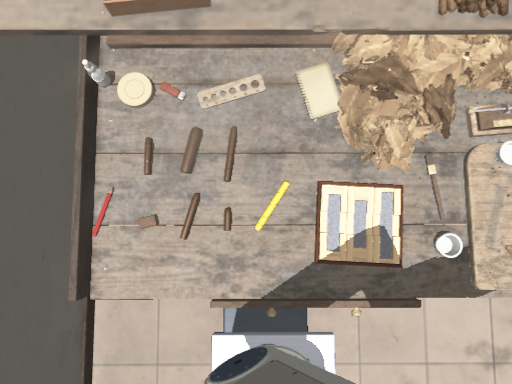

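View pics/side0.png

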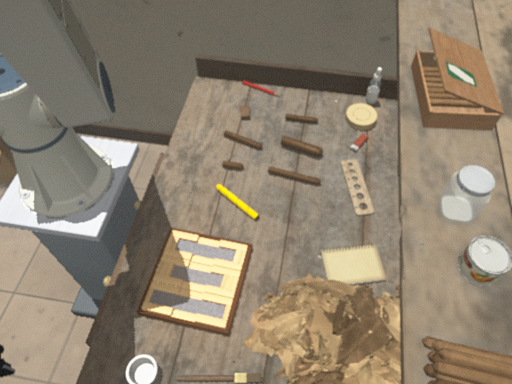

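The top view shows these brown bars:
- (148,156) is a slim, short one.
- (191,150) is thick.
- (231,153) is slim and the longest.
- (190,216) is slim and middling in length.
- (227,219) is the stub.

The block is at (148,222), the yellow look-alike at (272,206) and the tray at (360,223). Next I measure them.

```bash
cat >> h.py <<'E'
def bars(c,view,zt=0.0095):
    im=c['image'].astype(int); hsv=cv2.cvtColor(c['image'],cv2.COLOR_RGB2HSV)
    m=((hsv[...,2]<115)&(hsv[...,1]>85)).astype(np.uint8)
    n,l,st,ce=cv2.connectedComponentsWithStats(m)
    out=[]
    for i in range(1,n):
        if not 60<st[i,4]<1500: continue
        ys,xs=np.where(l==i)
        P=ray(c,np.c_[xs,ys],zt)
        if P[:,0].min()<0.15 or P[:,0].max()>0.9 or abs(P[:,1]).max()>0.62: continue
        (ctr,(w,h),a)=cv2.minAreaRect((P[:,:2]*1000).astype(np.float32))
        if w<h: w,h=h,w; a+=90
        out.append((ce[i].round(1),st[i,4],np.round(ctr,1),round(w,1),round(h,1),round((a+90)%180-90,1)))
    return out,m
E
python3 - <<'E'
from h import *
for n in('top','side'):
    c=dict(np.load(n+'0.npz'))
    o,m=bars(c,n)
    print(n)
    for b in o: print(*b)
c=dict(np.load('top0.npz'))
i=c['image'][:,:,::-1]
cv2.imwrite('pics/crop_bars.png',cv2.resize(i[115:245,90:300],None,fx=3.8,fy=3.8,interpolation=cv2.INTER_CUBIC))
cv2.imwrite('pics/crop_tray.png',cv2.resize(i[172:275,305:415],None,fx=5.5,fy=5.5,interpolation=cv2.INTER_CUBIC))
E
```

```text
top
[387.6  89.2] 110 [ 799.8 -320.8] 72.0 30.6 -55.3
[149.1 154.7] 70 [619.3 328.3] 95.3 5.4 1.3
[318.3 203.9] 122 [ 475.2 -121.4] 154.6 23.1 -12.0
[192.1 213.8] 94 [458.6 215.5] 122.6 14.6 -16.1
[359.2 262.8] 310 [ 339.3 -225.8] 226.2 29.1 89.1
side
[300.7 118.9] 93 [618.1 330.4] 93.4 18.5 2.1
[241.9 140.1] 115 [455.7 214.4] 122.5 18.8 -14.0
[302.3 148. ] 183 [631.2 214.3] 122.5 32.9 -6.9
[294.3 176.6] 151 [623.8 106.6] 145.3 18.2 -4.5
[182.  296.5] 677 [ 433.6 -231.1] 229.8 223.2 86.4
[341.  318.9] 411 [ 774.6 -267.1] 65.0 61.4 38.0
[350.2 337.4] 291 [ 797.7 -311. ] 71.4 31.9 50.6
[334.8 373.5] 79 [ 768.  -394.4] 44.8 24.9 21.3
```

View pics/crop_bars.png

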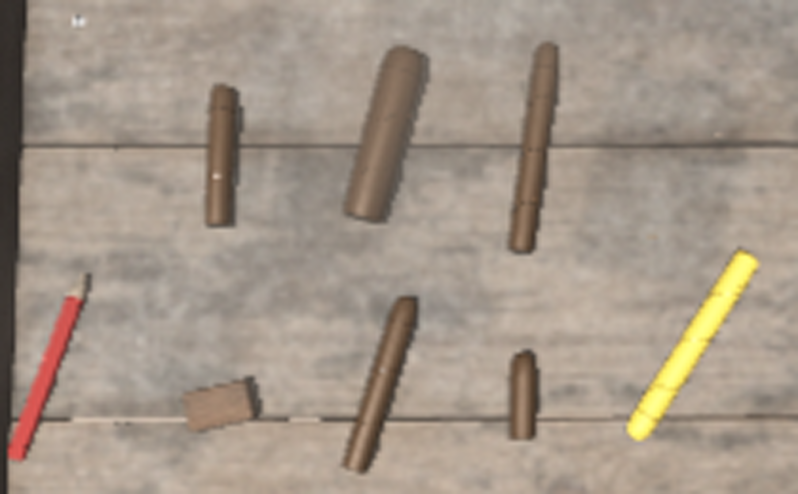

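View pics/crop_tray.png

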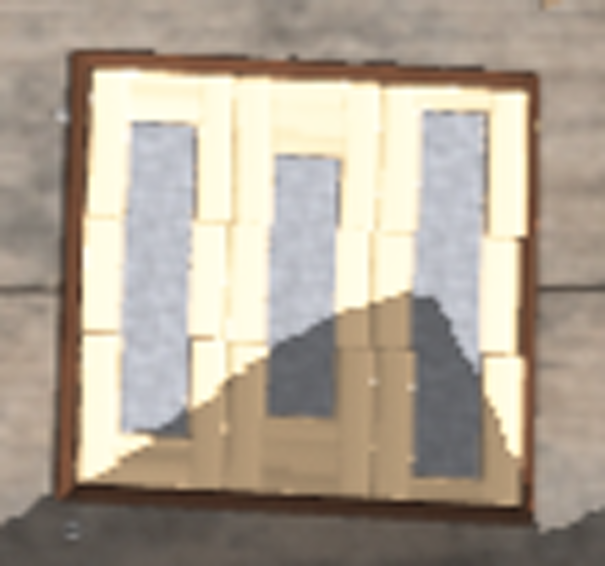

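```bash
python3 - <<'E'
from h import *
c=dict(np.load('top0.npz'))
img=c['image']
# bars in top via local background difference: GrabCut-free threshold on brightness in ROI
for nm,(x0,y0,x1,y1) in dict(short=(138,132,160,182),long=(218,120,244,188),med=(175,188,205,243),thick=(175,122,208,178),stub=(218,203,238,234)).items():
    roi=img[y0:y1,x0:x1]; h=cv2.cvtColor(roi,cv2.COLOR_RGB2HSV)
    m=((h[...,1]>65)&(h[...,2]<150)).astype(np.uint8)
    n,l,st,ce=cv2.connectedComponentsWithStats(m); i=1+st[1:,4].argmax()
    ys,xs=np.where(l==i); P=ray(c,np.c_[xs+x0,ys+y0],0.015 if nm=='thick' else .0095)
    (ct,(w,hh),a)=cv2.minAreaRect((P[:,:2]*1000).astype(np.float32))
    if w<hh: w,hh=hh,w;a+=90
    print(nm,st[i,4],np.round(ct,1),'med',np.round(w,1),round(hh,1),round((a+90)%180-90,1), 'mean',(P[:,:2].mean(0)*1000).round(1))
for nm,q in dict(L=[(131,122),(196,122),(187,436),(120,432)],M=[(275,154),(342,157),(335,417),(267,414)],R=[(424,112),(487,112),(480,479),(411,475)],tray=[(72,52),(536,72),(533,520),(58,494)]).items():
    q=(np.array(q)+.5)/5.5-.5+[305,172]
    P=ray(c,q,0.019 if nm=='tray' else .018)[:,:2]*1000
    a=(P[0]+P[1])/2-(P[2]+P[3])/2
    print(nm,P.mean(0).round(1),'len',np.linalg.norm(a).round(1),'wid',np.linalg.norm(P[0]-P[1]).round(1),np.linalg.norm(P[3]-P[2]).round(1),'ang',np.degrees(np.arctan2(a[1],a[0])).round(1))
# side
c=dict(np.load('side0.npz'))
cv2.imwrite('pics/side_tray.png',cv2.resize(c['image'][222:340,130:262,::-1],None,fx=5,fy=5,interpolation=cv2.INTER_CUBIC))
E
```

```text
short 222 [620.6 332.4] med 98.1 18.8 1.2 mean [620.3 331.8]
long 329 [624.3 110.2] med 146.7 17.4 -7.3 mean [622.1 110.4]
med 255 [458.3 216.6] med 123.9 18.4 -17.8 mean [460.5 215.7]
thick 374 [634.3 215.7] med 122.6 26.3 -15.0 mean [635.8 216. ]
stub 127 [448.2 118.3] med 58.1 15.9 0.1 mean [449.4 118. ]
L [ 439.2 -161.7] len 148.6 wid 31.3 31.8 ang -3.2
M [ 435.2 -231.5] len 123.8 wid 32.2 32.3 ang -3.4
R [ 431. -301.] len 173.8 wid 30.4 32.7 ang -3.7
tray [ 436.4 -228.8] len 211.6 wid 223.7 224.5 ang -2.8
```

View pics/side_tray.png

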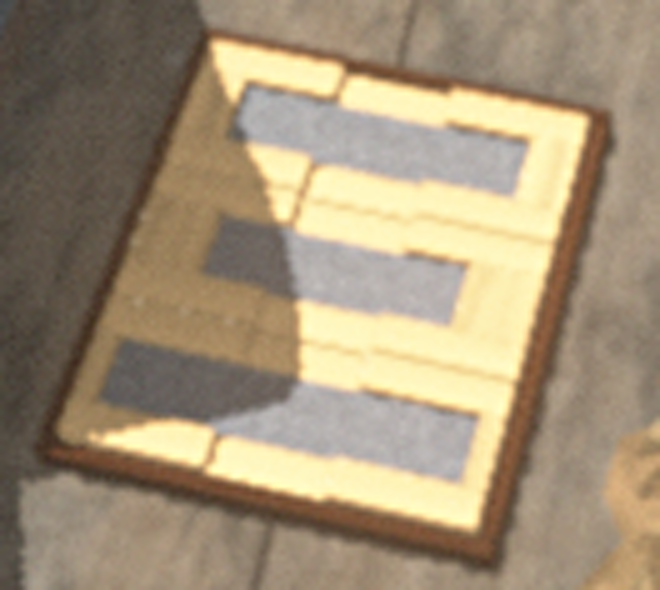

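Slots in the top view, all lying at about -3.4°:

| Slot | Crop pixel | Length measured | Centre (mm) |
|---|---|---|---|
| Left, medium | (158,278) | 148.6 mm | (439,-162) |
| Middle, short | (305,285) | 123.8 mm | (435,-231.5) |
| Right, long | (450,295) | 173.8 mm | (431,-301) |

Candidates for cigar_long are brown (231,153), measured 147 mm, and yellow (272,206), which is the look-alike. The brown one fits, and the enlarged crop confirms it. The brown bars at (231,153), (190,216) and (148,156) measure 147, 124 and 98 mm and are slim. The one at (191,150) is thick and (227,219) is the stub. I go for the long one first.

Emit:
{"name": "jog_arm", "arguments": {"targets": [[60, [25, 45, 0], [0, 0, -0.05]], [60, [50, 95, 0], [0, 0, -0.12]], [60, [80, 145, 0], [0, 0, -0.2]], [60, [105, 195, 0], [0, 0, -0.28]], [60, [135, 245, 0], [0, 0, -0.36]], [60, [160, 295, 0], [0, 0, -0.44]], [60, [190, 345, -10], [0, 0, -0.52]], [60, [215, 395, -20], [0, 0, -0.52]], [60, [245, 445, -35], [0, 0, -0.52]], [60, [270, 495, -50], [0, 0, -0.52]]], "grip_force": 30}}

```text
t: 1.35
position: [0.5243, -0.074, 0.1428]
ee_rot: [0.001, -0.67, 0.742, 0.0]
ft_force: [0.7, -0.8, 0.1]
grip_width: 0.0599
```

Emit:
{"name": "jog_arm", "arguments": {"targets": [[60, [25, 45, -10], [0, 0, 0]], [60, [50, 91, -25], [0, 0, 0]], [60, [75, 137, -40], [0, 0, 0]], [60, [92, 168, -50], [0, 0, 0]], [60, [99, 181, -65], [0, 0, 0]], [60, [99, 182, -80], [0, 0, 0]], [60, [99, 182, -88], [0, 0, 0]], [60, [99, 182, -90], [0, 0, 0]], [60, [99, 182, -90], [0, 0, 0]], [60, [99, 182, -90], [0, 0, 0]]]}}

```text
t: 2.6
position: [0.6236, 0.1077, 0.0534]
ee_rot: [0.001, -0.67, 0.742, -0.0]
ft_force: [1.0, -0.7, -0.3]
grip_width: 0.0598
```

```bash
python3 - <<'E'
from h import *
for n in('top','side'):
    c=cap(n,n+'1'); x,y=(175,100) if n=='top' else (215,100)
    cv2.imwrite(f'pics/{n}1c.png',cv2.resize(c['image'][y:y+120,x:x+160,::-1],None,fx=4,fy=4,interpolation=cv2.INTER_CUBIC))
E
```

```text
(no output)
```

View pics/side1c.png

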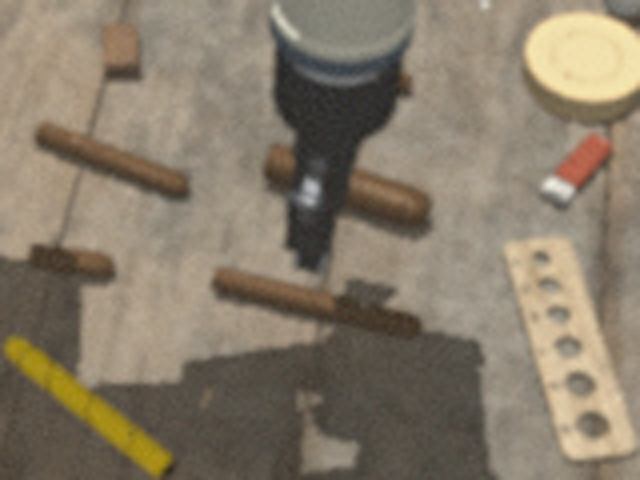

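The gripper stands over the middle of the brown long cigar at crop (315,298), with nothing else under it. Next it goes down and closes.

Emit:
{"name": "jog_arm", "arguments": {"targets": [[60, [0, 0, -15], [0, 0, 0]], [60, [0, 0, -30], [0, 0, 0]], [60, [0, 0, -42], [0, 0, 0]], [60, [0, 0, -49], [0, 0, 0]], [50, [0, 0, -49], [0, 0, 0]], [35, [0, 0, -49], [0, 0, 0]], [20, [0, 0, -49], [0, 0, 0]], [10, [0, 0, -49], [0, 0, 0]], [5, [0, 0, -49], [0, 0, 0]], [5, [0, 0, -49], [0, 0, 0]]], "grip_force": 30}}

```text
t: 3.95
position: [0.6236, 0.1079, 0.0044]
ee_rot: [0.001, -0.67, 0.742, -0.0]
ft_force: [0.1, -0.4, 0.2]
grip_width: 0.0053
```

```bash
python3 - <<'E'
from h import *
for n in('top','side'):
    c=cap(n,n+'2'); x,y=(175,100) if n=='top' else (215,100)
    cv2.imwrite(f'pics/{n}2c.png',cv2.resize(c['image'][y:y+120,x:x+160,::-1],None,fx=4,fy=4,interpolation=cv2.INTER_CUBIC))
s=r.state();print(s['grip_width'],s['ft_force'])
E
```

```text
0.004677358318548882 [ 0.24159781 -1.15322718 -0.23509726]
```

View pics/side2c.png

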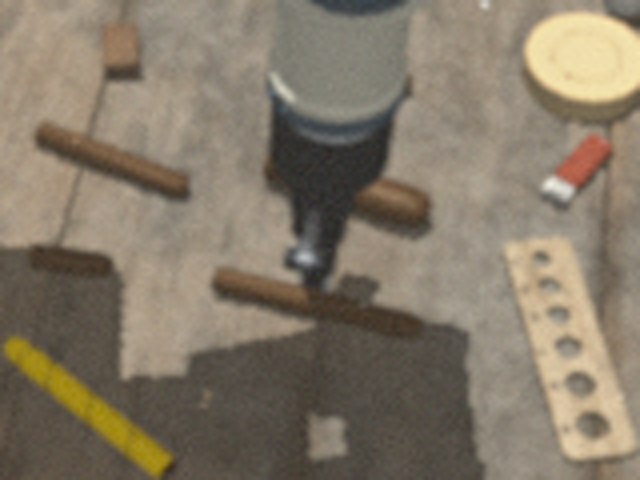

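View pics/top2c.png

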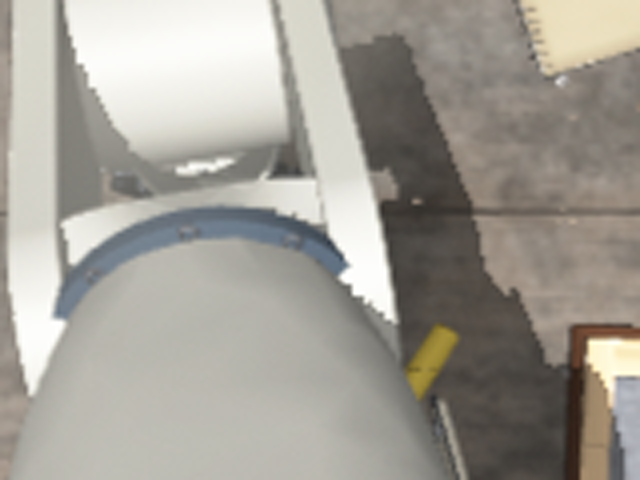

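```bash
python3 - <<'E'
from h import *
c=dict(np.load('side2.npz')); 
print('tcp px in crop',((proj(c,[[.6236,.1079,.0044],[.6236,.1079,.019],[.6236,.1079,.04],[.6236,.1079,.08]])-[215,100]+.5)*4).round(0).tolist())
o,m=bars(c,'side'); 
for b in o: print(*b)
# depth at finger and cigar
d=c['depth']
for (u,v) in [(312,262),(312,275),(312,285),(315,295),(300,293),(340,305),(320,240)]:
    x,y=int(u/4+215),int(v/4+100); z=d[y,x]
    p=cv2.undistortPoints(np.array([[[x,y]]],float),c['intrinsics'],c['distortion']).ravel()
    X=c['R'].T@(np.array([p[0]*z,p[1]*z,z])-c['t']); print((u,v),X.round(4))
cv2.imwrite('pics/side2z.png',cv2.resize(c['image'][145:190,260:330,::-1],None,fx=11,fy=11,interpolation=cv2.INTER_NEAREST))
E
```

```text
tcp px in crop [[316.0, 310.0], [317.0, 298.0], [319.0, 280.0], [323.0, 243.0]]
[242.2 140.3] 101 [455.7 213.8] 122.9 17.6 -14.0
[313.7 151.3] 83 [666.8 207.2] 50.1 30.2 9.6
[232. 165.] 85 [445.5 117.3] 58.4 18.6 -2.1
[295.8 176.4] 194 [624.1 109.5] 145.9 22.3 -10.1
[216.  237.4] 136 [ 458.7 -117.3] 125.8 12.6 -4.0
[196.9 320.4] 297 [ 457.1 -327.5] 246.0 110.1 26.7
[341.1 318.7] 372 [ 774.  -267.4] 64.4 60.4 38.8
[349.2 338.1] 201 [ 798.5 -308.7] 58.3 28.1 63.2
(312, 262) [0.6223 0.046  0.1377]
(312, 275) [0.6232 0.0426 0.1301]
(312, 285) [0.6214 0.0925 0.0524]
(315, 295) [0.621  0.1111 0.0188]
(300, 293) [0.6127 0.1107 0.0174]
(340, 305) [0.6414 0.1045 0.0181]
(320, 240) [0.624  0.0883 0.1055]
```

View pics/side2z.png

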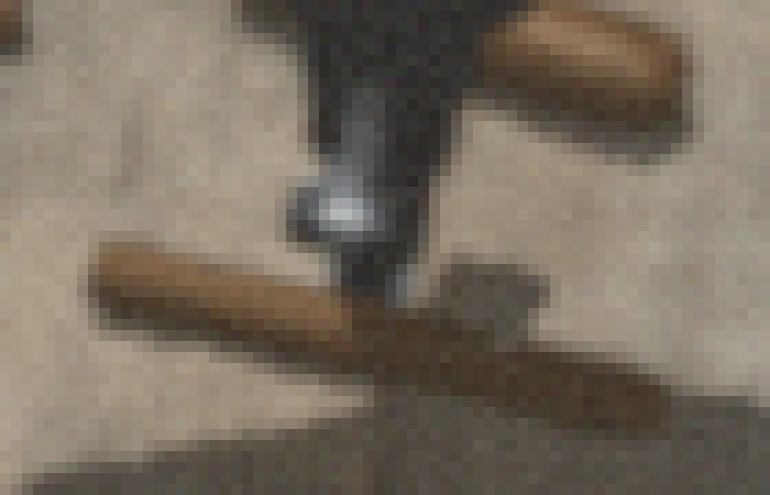

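```bash
cat >> h.py <<'E'
def xyz(c):
    h,w=c['depth'].shape; u,v=np.meshgrid(np.arange(w),np.arange(h))
    p=cv2.undistortPoints(np.stack([u,v],-1).reshape(-1,1,2).astype(float),c['intrinsics'],c['distortion']).reshape(-1,2)
    z=c['depth'].reshape(-1,1); return ((np.c_[p,np.ones(len(p))]*z-c['t'])@c['R']).reshape(h,w,3)
E
python3 - <<'E'
from h import *
for t in ('side2','side1'):
    c=dict(np.load(t+'.npz')); X=xyz(c)
    for v in range(140,182,2):
        print(v,[ (u,*(X[v,u]*1000).round(0).astype(int)) for u in (289,292,295,298,301)])
E
```

```text
140 [(289, np.int64(606), np.int64(71), np.int64(200)), (292, np.int64(613), np.int64(72), np.int64(199)), (295, np.int64(620), np.int64(70), np.int64(203)), (298, np.int64(627), np.int64(68), np.int64(207)), (301, np.int64(634), np.int64(69), np.int64(207))]
142 [(289, np.int64(606), np.int64(73), np.int64(190)), (292, np.int64(614), np.int64(68), np.int64(197)), (295, np.int64(621), np.int64(68), np.int64(199)), (298, np.int64(628), np.int64(68), np.int64(200)), (301, np.int64(635), np.int64(71), np.int64(198))]
144 [(289, np.int64(607), np.int64(70), np.int64(186)), (292, np.int64(614), np.int64(70), np.int64(188)), (295, np.int64(621), np.int64(68), np.int64(191)), (298, np.int64(628), np.int64(71), np.int64(190)), (301, np.int64(635), np.int64(70), np.int64(192))]
146 [(289, np.int64(607), np.int64(71), np.int64(178)), (292, np.int64(614), np.int64(70), np.int64(181)), (295, np.int64(622), np.int64(68), np.int64(184)), (298, np.int64(629), np.int64(70), np.int64(183)), (301, np.int64(636), np.int64(72), np.int64(182))]
148 [(289, np.int64(607), np.int64(70), np.int64(172)), (292
[... 9087 characters left out ...]
619), np.int64(103), np.int64(15)), (295, np.int64(628), np.int64(103), np.int64(17)), (298, np.int64(636), np.int64(102), np.int64(20)), (301, np.int64(644), np.int64(106), np.int64(16))]
178 [(289, np.int64(612), np.int64(101), np.int64(7)), (292, np.int64(620), np.int64(98), np.int64(13)), (295, np.int64(628), np.int64(102), np.int64(10)), (298, np.int64(637), np.int64(101), np.int64(13)), (301, np.int64(645), np.int64(98), np.int64(18))]
180 [(289, np.int64(612), np.int64(99), np.int64(0)), (292, np.int64(621), np.int64(102), np.int64(-2)), (295, np.int64(629), np.int64(103), np.int64(-2)), (298, np.int64(637), np.int64(98), np.int64(7)), (301, np.int64(646), np.int64(97), np.int64(11))]
```

The gripper shut on air at 5 mm. The depth image puts the shut fingertips at about z = 40–45 mm, while the state reports the TCP at 4 mm, so the fingers are above the cigar and have not moved it. I open and lower in small steps, watching the force and the depth.

Emit:
{"name": "jog_arm", "arguments": {"targets": [[60, [0, 0, 0], [0, 0, 0]], [60, [0, 0, 0], [0, 0, 0]], [60, [0, 0, 0], [0, 0, 0]], [60, [0, 0, 0], [0, 0, 0]], [60, [0, 0, -4], [0, 0, 0]], [60, [0, 0, -8], [0, 0, 0]], [60, [0, 0, -12], [0, 0, 0]], [60, [0, 0, -16], [0, 0, 0]], [60, [0, 0, -20], [0, 0, 0]], [60, [0, 0, -20], [0, 0, 0]]]}}

```text
t: 5.3
position: [0.6233, 0.1078, -0.0161]
ee_rot: [0.001, -0.67, 0.742, 0.0]
ft_force: [-0.3, 0.6, 0.2]
grip_width: 0.06
```

```bash
python3 - <<'E'
from h import *
c=cap('side','side3'); X=xyz(c)*1000
cv2.imwrite('pics/side3c.png',cv2.resize(c['image'][130:195,240:340,::-1],None,fx=7,fy=7,interpolation=cv2.INTER_CUBIC))
for v in range(160,184,2): print(v,[(u,*map(int,X[v,u].round())) for u in (289,292,295,298)])
print(r.state()['ft_force'],r.state()['joint_positions'])
E
```

```text
160 [(289, 610, 66, 131), (292, 617, 68, 129), (295, 625, 66, 133), (298, 632, 83, 114)]
162 [(289, 611, 66, 122), (292, 618, 62, 128), (295, 626, 64, 127), (298, 633, 73, 118)]
164 [(289, 612, 52, 132), (292, 619, 52, 134), (295, 623, 138, 26), (298, 633, 76, 106)]
166 [(289, 613, 46, 132), (292, 620, 52, 125), (295, 626, 77, 95), (298, 634, 77, 97)]
168 [(289, 613, 43, 127), (292, 621, 41, 131), (295, 627, 71, 95), (298, 635, 73, 94)]
170 [(289, 614, 38, 126), (292, 621, 39, 126), (295, 627, 71, 85), (298, 633, 140, -2)]
172 [(289, 614, 40, 115), (292, 622, 40, 116), (295, 628, 66, 84), (298, 634, 134, -4)]
174 [(289, 615, 42, 104), (292, 622, 39, 110), (295, 629, 65, 77), (298, 635, 113, 15)]
176 [(289, 615, 42, 96), (292, 623, 40, 100), (295, 628, 101, 19), (298, 636, 102, 20)]
178 [(289, 615, 47, 81), (292, 623, 42, 89), (295, 628, 102, 10), (298, 637, 99, 15)]
180 [(289, 616, 44, 76), (292, 624, 43, 79), (295, 629, 105, -4), (298, 637, 98, 7)]
182 [(289, 615, 65, 37), (292, 623, 61, 45), (295, 630, 94, 1), (298, 638, 94, 3)]
[-0.33012218  0.66679158  0.35871976] [1.68302067e-01 6.14913200e-01 1.75064648e+00 1.41426185e-03
 7.74708755e-01 1.84034651e+00]
```

View pics/side3c.png

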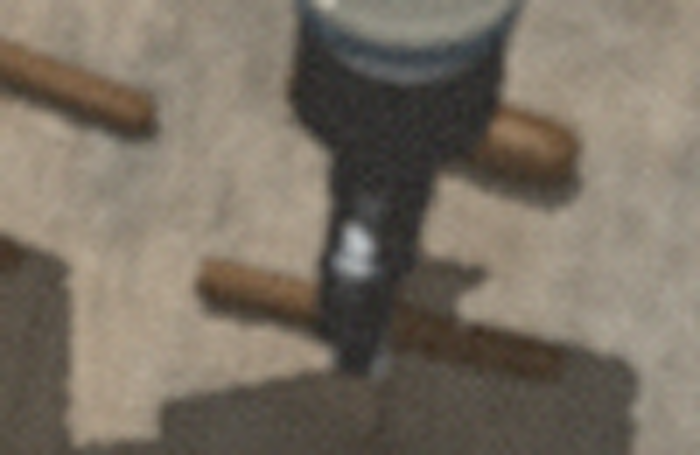

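This confirms it: the state reads z = -16 mm with no contact, and the image shows the open tips at about z = 30 mm. The state's z reads about 40 mm low, so from here I use the camera-based heights. I lower 16 mm more and close.

Emit:
{"name": "jog_arm", "arguments": {"targets": [[60, [0, 0, -5], [0, 0, 0]], [60, [0, 0, -10], [0, 0, 0]], [60, [0, 0, -14], [0, 0, 0]], [60, [0, 0, -16], [0, 0, 0]], [45, [0, 0, -16], [0, 0, 0]], [30, [0, 0, -16], [0, 0, 0]], [20, [0, 0, -16], [0, 0, 0]], [10, [0, 0, -16], [0, 0, 0]], [5, [0, 0, -16], [0, 0, 0]], [5, [0, 0, -16], [0, 0, 0]]]}}

```text
t: 6.6
position: [0.6237, 0.1079, -0.0315]
ee_rot: [0.001, -0.67, 0.742, -0.0]
ft_force: [-0.1, 0.3, 4.7]
grip_width: 0.0162
```

```bash
python3 - <<'E'
from h import *
c=cap('side','side4'); X=xyz(c)*1000
cv2.imwrite('pics/side4c.png',cv2.resize(c['image'][130:195,240:340,::-1],None,fx=7,fy=7,interpolation=cv2.INTER_CUBIC))
for v in range(170,186,2): print(v,[(u,*map(int,X[v,u].round())) for u in (289,292,295,298)])
print(r.state()['ft_force'],r.state()['grip_width'])
E
```

```text
170 [(289, 613, 55, 104), (292, 621, 55, 106), (295, 627, 82, 72), (298, 635, 83, 72)]
172 [(289, 614, 48, 104), (292, 621, 57, 94), (295, 628, 60, 92), (298, 634, 131, 0)]
174 [(289, 614, 45, 101), (292, 622, 44, 104), (295, 629, 63, 79), (298, 635, 124, 0)]
176 [(289, 615, 44, 93), (292, 623, 42, 98), (295, 629, 68, 65), (298, 636, 104, 17)]
178 [(289, 613, 84, 29), (292, 622, 56, 69), (295, 630, 67, 56), (298, 637, 97, 18)]
180 [(289, 613, 85, 20), (292, 622, 83, 24), (295, 629, 90, 16), (298, 637, 96, 10)]
182 [(289, 613, 92, 0), (292, 622, 94, 0), (295, 630, 96, -1), (298, 638, 99, -3)]
184 [(289, 614, 85, 0), (292, 622, 86, 1), (295, 631, 91, -4), (298, 639, 92, -3)]
[-0.16418422  0.13698752  4.29747858] 0.016063179774109305
```

View pics/side4c.png

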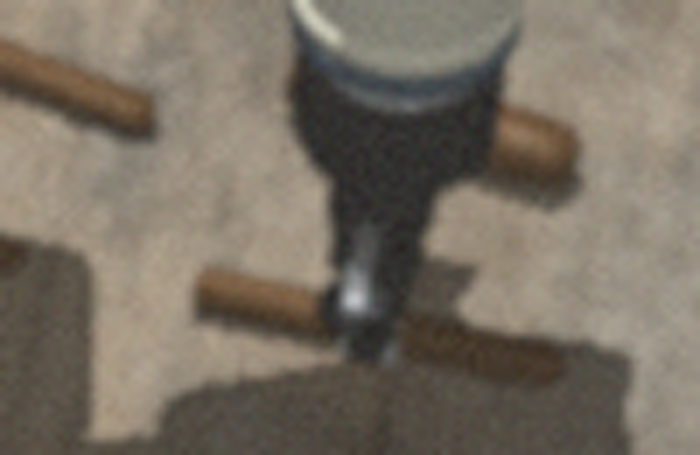

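The cigar is gripped at 16 mm opening and lightly touches the bench, so the true tip height is about the state's z + 32 mm here. I lift and carry it toward the right-hand (long) slot.

Emit:
{"name": "jog_arm", "arguments": {"targets": [[5, [0, 0, 15], [0, 0, 0]], [5, [0, 0, 40], [0, 0, 0]], [5, [0, 0, 70], [0, 0, 0]], [5, [-10, -20, 95], [0, 0, 0.02]], [5, [-30, -60, 100], [0, 0, 0.04]], [5, [-55, -115, 100], [0, 0, 0.04]], [5, [-80, -170, 100], [0, 0, 0.04]], [5, [-105, -225, 100], [0, 0, 0.04]], [5, [-130, -280, 100], [0, 0, 0.04]], [5, [-155, -330, 100], [0, 0, 0.04]]]}}

```text
t: 7.9
position: [0.4679, -0.224, 0.0693]
ee_rot: [0.001, -0.685, 0.729, -0.001]
ft_force: [-0.2, -0.8, -0.3]
grip_width: 0.0164
```

Emit:
{"name": "jog_arm", "arguments": {"targets": [[5, [-20, -40, 0], [0, 0, 0]], [5, [-32, -65, 0], [0, 0, 0]], [5, [-37, -77, -10], [0, 0, 0]], [5, [-38, -79, -25], [0, 0, 0]], [5, [-38, -79, -35], [0, 0, 0]], [5, [-38, -79, -40], [0, 0, 0]], [5, [-38, -79, -40], [0, 0, 0]], [5, [-38, -79, -40], [0, 0, 0]], [5, [-38, -79, -40], [0, 0, 0]], [5, [-38, -79, -40], [0, 0, 0]]]}}

```text
t: 9.15
position: [0.4301, -0.3031, 0.0296]
ee_rot: [0.001, -0.685, 0.729, -0.001]
ft_force: [0.2, 0.2, -0.7]
grip_width: 0.0163
```

```bash
python3 - <<'E'
from h import *
c=cap('side','side5'); X=xyz(c)*1000
cv2.imwrite('pics/side5c.png',cv2.resize(c['image'][200:345,110:290,::-1],None,fx=4,fy=4,interpolation=cv2.INTER_CUBIC))
cap('top','top5')
print(r.state()['ft_force'],r.state()['grip_width'])
E
```

```text
[ 0.19532106 -0.01576114  0.30611719] 0.016107693807783603
```

View pics/side5c.png

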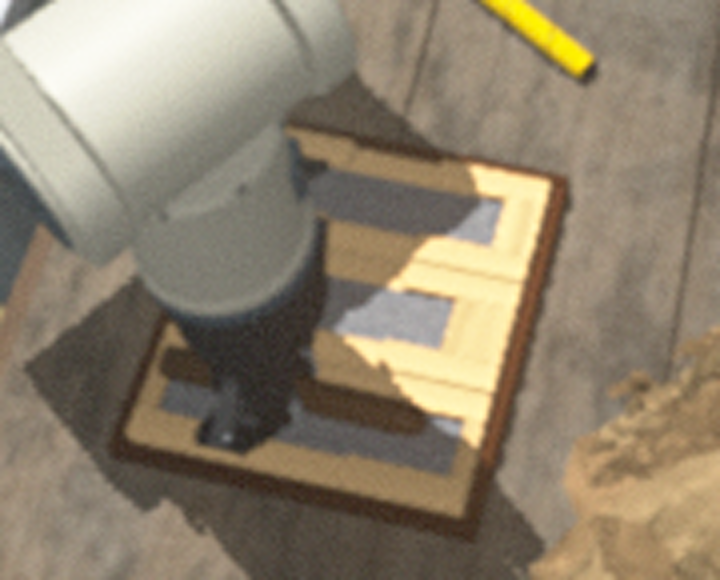

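View pics/top5.png

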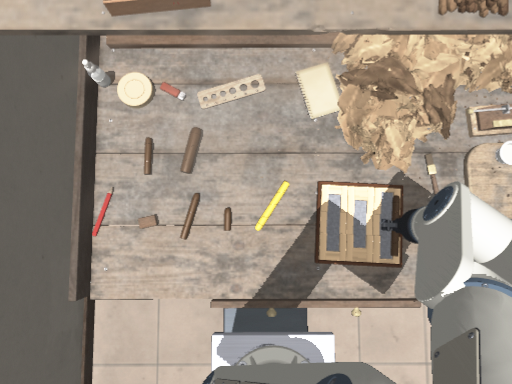

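The side view shows the cigar held level at crop (365,408), just behind and above the long slot at (310,440). I check its height and offset from the depth.

```bash
python3 - <<'E'
from h import *
c=dict(np.load('side5.npz')); X=xyz(c)*1000
for u in range(300,430,15):
    v=380+ (u-300)*0.27+8
    for dv in(0,8): 
        x,y=int(u/4+110),int((v+dv)/4+200); print((u,int(v+dv)),X[y,x].round().astype(int),end=' ')
    print()
for (u,v) in [(165,355),(185,365),(420,425),(428,425)]:
    x,y=int(u/4+110),int(v/4+200); print((u,v),X[y,x].round().astype(int))
t=dict(np.load('top5.npz'))
cv2.imwrite('pics/top5c.png',cv2.resize(t['image'][172:275,305:435,::-1],None,fx=5.5,fy=5.5,interpolation=cv2.INTER_CUBIC))
E
```

```text
(300, 388) [ 436 -306   81] (300, 396) [ 437 -309   77] 
(315, 392) [ 443 -307   80] (315, 400) [ 444 -310   78] 
(330, 396) [ 452 -307   80] (330, 404) [ 453 -311   80] 
(345, 400) [ 461 -307   78] (345, 408) [ 462 -311   77] 
(360, 404) [ 470 -308   79] (360, 412) [ 471 -312   77] 
(375, 408) [ 477 -310   80] (375, 416) [ 478 -314   81] 
(390, 412) [ 486 -310   80] (390, 420) [ 487 -314   78] 
(405, 416) [ 495 -311   80] (405, 424) [ 496 -315   78] 
(420, 420) [ 503 -310   75] (420, 428) [ 504 -314   72] 
(165, 355) [ 357 -298   78]
(185, 365) [ 370 -302   79]
(420, 425) [ 503 -312   74]
(428, 425) [ 498 -292   17]
```

View pics/top5c.png

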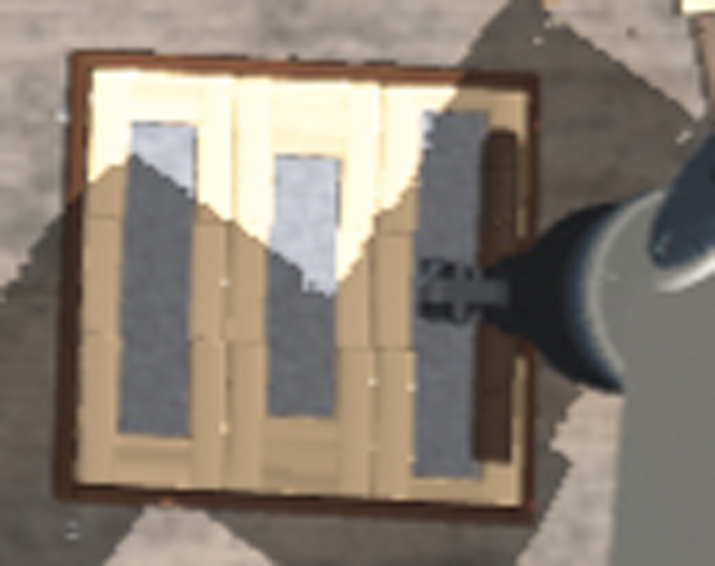

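```bash
python3 - <<'E'
from h import *
c=dict(np.load('side0.npz'))
for nm,q in dict(L=[(250,85),(530,135),(515,193),(235,138)],M=[(225,217),(468,265),(452,323),(205,272)],R=[(120,340),(478,412),(462,480),(100,403)]).items():
    q=(np.array(q)+.5)/5-.5+[130,222]
    P=ray(c,q,.016)[:,:2]*1000; a=(P[1]+P[2])/2-(P[0]+P[3])/2
    print(nm,P.mean(0).round(1),np.linalg.norm(a).round(1),np.degrees(np.arctan2(a[1],a[0])).round(1),P.round(0).tolist())
# held cigar in side5, silhouette at axis height 0.0695 and top5
c=dict(np.load('side5.npz'))
q=np.array([(162,345),(160,375),(425,432),(428,405)]); print('cigar side',(ray(c,(q+.5)/4-.5+[110,200],.0695)*1000).round(0).tolist())
c=dict(np.load('top5.npz'))
q=np.array([(486,130),(517,130),(510,460),(472,460)]); print('cigar top',(ray(c,(q+.5)/5.5-.5+[305,172],.0695)*1000).round(0).tolist())
E
```

```text
L [ 438.2 -156.2] 143.6 -1.9 [[366.0, -139.0], [510.0, -143.0], [510.0, -175.0], [367.0, -169.0]]
M [ 434.  -227.3] 121.5 -2.3 [[374.0, -210.0], [495.0, -215.0], [494.0, -245.0], [373.0, -239.0]]
R [ 429.4 -297. ] 171.9 -2.1 [[343.0, -279.0], [515.0, -284.0], [515.0, -316.0], [344.0, -309.0]]
cigar side [[350.0, -290.0, 70.0], [355.0, -307.0, 70.0], [505.0, -314.0, 70.0], [503.0, -299.0, 70.0]]
cigar top [[505.0, -302.0, 70.0], [505.0, -317.0, 70.0], [356.0, -307.0, 70.0], [356.0, -290.0, 70.0]]
```

The cigar axis is at (429.5,-303) in both views, with its underside at 60 mm. The slot centre is at about (430.5,-299). I shift 4 mm in y, lower 43 mm and release.

Emit:
{"name": "jog_arm", "arguments": {"targets": [[5, [1, 4, -5], [0, 0, 0]], [5, [1, 4, -15], [0, 0, 0]], [5, [1, 4, -25], [0, 0, 0]], [5, [1, 4, -33], [0, 0, 0]], [5, [1, 4, -39], [0, 0, 0]], [5, [1, 4, -42], [0, 0, 0]], [5, [1, 4, -43], [0, 0, 0]], [5, [1, 4, -43], [0, 0, 0]], [5, [1, 4, -43], [0, 0, 0]], [5, [1, 4, -43], [0, 0, 0]]]}}

```text
t: 10.5
position: [0.4311, -0.2991, -0.0133]
ee_rot: [0.001, -0.685, 0.729, -0.001]
ft_force: [-0.2, 0.2, -0.2]
grip_width: 0.016
```

Emit:
{"name": "jog_arm", "arguments": {"targets": [[5, [0, 0, -1], [0, 0, 0]], [15, [0, 0, -1], [0, 0, 0]], [25, [0, 0, -1], [0, 0, 0]], [35, [0, 0, -1], [0, 0, 0]], [40, [0, 0, -1], [0, 0, 0]], [40, [0, 0, 0], [0, 0, 0]], [40, [0, 0, 12], [0, 0, 0]], [40, [0, 0, 35], [0, 0, 0]], [40, [0, 0, 70], [0, 0, 0]], [40, [0, 0, 100], [0, 0, 0]]]}}

```text
t: 11.75
position: [0.4313, -0.2993, 0.0887]
ee_rot: [0.001, -0.685, 0.729, -0.001]
ft_force: [0.2, -0.6, 0.0]
grip_width: 0.0402
```

```bash
python3 - <<'E'
from h import *
t=cap('top','top6')
cv2.imwrite('pics/top6c.png',cv2.resize(t['image'][172:275,305:435,::-1],None,fx=5.5,fy=5.5,interpolation=cv2.INTER_CUBIC))
E
```

```text
(no output)
```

View pics/top6c.png

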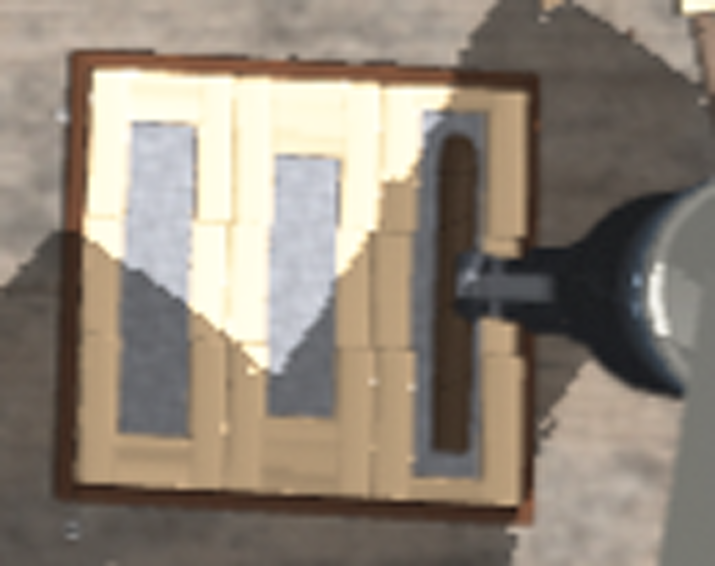

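The long cigar lies centred in the right-hand slot at crop (455,290). Next is the medium one at (457.5,215.5), lying at -16°.

Emit:
{"name": "jog_arm", "arguments": {"targets": [[60, [2, 40, 0], [0, 0, 0]], [60, [4, 95, 0], [0, 0, -0.03]], [60, [7, 150, 0], [0, 0, -0.06]], [60, [10, 205, 0], [0, 0, -0.09]], [60, [13, 260, 0], [0, 0, -0.12]], [60, [16, 315, 0], [0, 0, -0.15]], [60, [20, 370, 0], [0, 0, -0.18]], [60, [23, 425, 0], [0, 0, -0.21]], [60, [26, 475, 0], [0, 0, -0.215]], [60, [26, 505, 0], [0, 0, -0.215]]]}}

```text
t: 13.05
position: [0.4594, 0.207, 0.093]
ee_rot: [0.002, -0.603, 0.798, -0.004]
ft_force: [-0.2, -0.0, 0.0]
grip_width: 0.06
```

Emit:
{"name": "jog_arm", "arguments": {"targets": [[60, [0, 8, -5], [0, 0, 0]], [60, [0, 10, -20], [0, 0, 0]], [60, [0, 10, -40], [0, 0, 0]], [60, [0, 10, -60], [0, 0, 0]], [60, [0, 10, -70], [0, 0, 0]], [60, [0, 10, -70], [0, 0, 0]], [60, [0, 10, -70], [0, 0, 0]], [60, [0, 10, -70], [0, 0, 0]], [60, [0, 10, -70], [0, 0, 0]], [60, [0, 10, -70], [0, 0, 0]]]}}

```text
t: 14.3
position: [0.4596, 0.2171, 0.0233]
ee_rot: [0.002, -0.603, 0.798, -0.004]
ft_force: [-0.0, 0.1, -0.5]
grip_width: 0.0599
```

```bash
python3 - <<'E'
from h import *
c=cap('side','side7')
cv2.imwrite('pics/side7c.png',cv2.resize(c['image'][90:190,190:330,::-1],None,fx=5,fy=5,interpolation=cv2.INTER_CUBIC))
print(r.state()['position'])
E
```

```text
[0.45945827 0.21704618 0.02318187]
```

View pics/side7c.png

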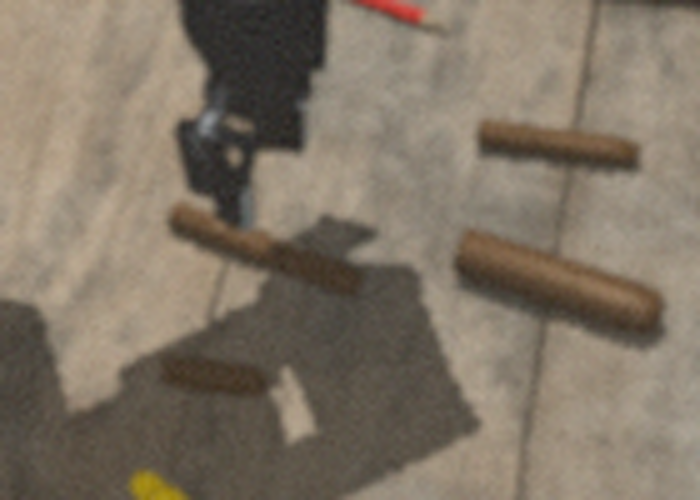

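```bash
python3 - <<'E'
from h import *
c=dict(np.load('side7.npz')); X=xyz(c)*1000
for (u,v) in [(225,190),(235,190),(245,190),(230,205),(240,205),(236,214),(240,220),(248,220),(265,245),(275,250)]:
    print((u,v),X[int(v/5+90),int(u/5+190)].round())
print((proj(c,[[.4575,.2155,.0095],[.451,.188,.063]])-[190,90])*5)
E
```

```text
(225, 190) [452. 159. 119.]
(235, 190) [453. 177. 100.]
(245, 190) [457. 182.  96.]
(230, 205) [450. 174.  92.]
(240, 205) [454. 181.  84.]
(236, 214) [452. 175.  86.]
(240, 220) [454. 179.  74.]
(248, 220) [457. 177.  77.]
(265, 245) [460. 211.  19.]
(275, 250) [466. 211.  15.]
[[263.18165132 248.75499049]
 [239.04908057 220.94801113]]
```

The tips straddle the medium cigar: near fingertip at crop (240,220), cigar middle at (265,248). Both match the predicted pixels, so I lower and grip.

Emit:
{"name": "jog_arm", "arguments": {"targets": [[60, [-1, -1, -15], [0, 0, 0]], [60, [-1, -1, -32], [0, 0, 0]], [60, [-1, -1, -46], [0, 0, 0]], [60, [-1, -1, -52], [0, 0, 0]], [45, [-1, -1, -54], [0, 0, 0]], [30, [-1, -1, -54], [0, 0, 0]], [20, [-1, -1, -54], [0, 0, 0]], [5, [-1, -1, -54], [0, 0, 0]], [5, [-1, -1, -54], [0, 0, 0]], [5, [-1, -1, -54], [0, 0, 0]]]}}

```text
t: 15.6
position: [0.4589, 0.2163, -0.0303]
ee_rot: [0.003, -0.603, 0.798, -0.004]
ft_force: [0.0, -0.7, 6.2]
grip_width: 0.0163
```

Gripped at 16.3 mm. I carry it to the left-hand (medium) slot, at TCP (439.5,-160).

Emit:
{"name": "jog_arm", "arguments": {"targets": [[5, [0, 0, 15], [0, 0, 0]], [5, [0, 0, 45], [0, 0, 0]], [5, [0, -10, 80], [0, 0, 0.02]], [5, [-2, -40, 95], [0, 0, 0.05]], [5, [-5, -90, 100], [0, 0, 0.08]], [5, [-8, -145, 100], [0, 0, 0.12]], [5, [-11, -200, 100], [0, 0, 0.15]], [5, [-14, -255, 100], [0, 0, 0.18]], [5, [-17, -310, 100], [0, 0, 0.21]], [5, [-19, -355, 100], [0, 0, 0.215]]]}}

```text
t: 16.85
position: [0.4397, -0.1408, 0.0707]
ee_rot: [0.004, -0.685, 0.728, -0.004]
ft_force: [0.6, 0.7, 0.0]
grip_width: 0.0163
```

Emit:
{"name": "jog_arm", "arguments": {"targets": [[5, [-1, -15, 0], [0, 0, 0]], [5, [-1, -20, -8], [0, 0, 0]], [5, [-1, -20, -20], [0, 0, 0]], [5, [-1, -20, -32], [0, 0, 0]], [5, [-1, -20, -40], [0, 0, 0]], [5, [-1, -20, -40], [0, 0, 0]], [5, [-1, -20, -40], [0, 0, 0]], [5, [-1, -20, -40], [0, 0, 0]], [5, [-1, -20, -40], [0, 0, 0]], [5, [-1, -20, -40], [0, 0, 0]]]}}

```text
t: 18.1
position: [0.4389, -0.1609, 0.0309]
ee_rot: [0.004, -0.685, 0.728, -0.004]
ft_force: [0.1, 0.3, 0.4]
grip_width: 0.0159
```

```bash
python3 - <<'E'
from h import *
c=cap('side','side8'); t=cap('top','top8')
cv2.imwrite('pics/side8c.png',cv2.resize(c['image'][200:345,110:290,::-1],None,fx=4,fy=4,interpolation=cv2.INTER_CUBIC))
cv2.imwrite('pics/top8c.png',cv2.resize(t['image'][172:275,305:435,::-1],None,fx=5.5,fy=5.5,interpolation=cv2.INTER_CUBIC))
s=r.state();print(s['position'],s['ee_rot'],s['grip_width'])
E
```

```text
[ 0.43877771 -0.16084101  0.03081892] [ 0.0035657  -0.6851752   0.72835659 -0.00434836] 0.016061286982430964
```

View pics/side8c.png

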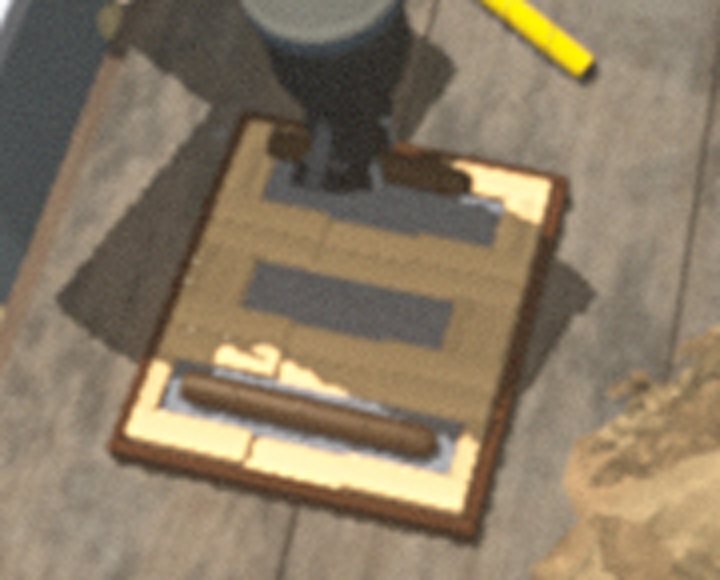

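View pics/top8c.png

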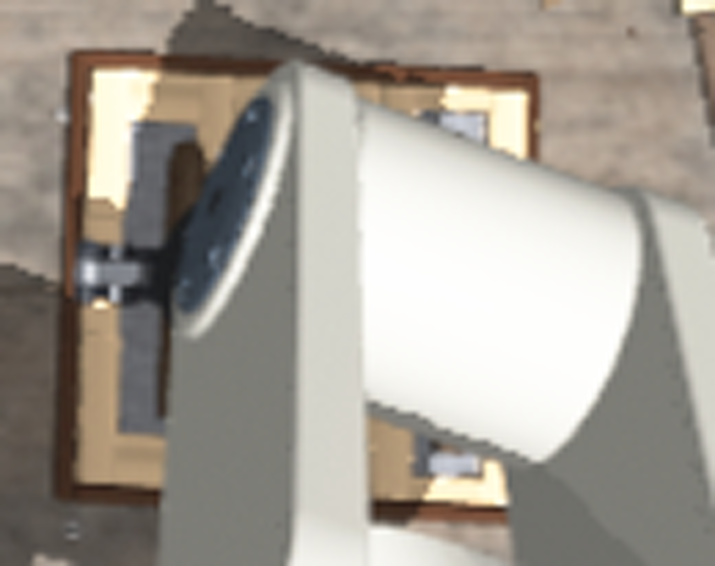

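```bash
python3 - <<'E'
from h import *
c=dict(np.load('side8.npz')); X=xyz(c)*1000
q=np.array([(270,128),(268,155),(470,192),(472,170)]); P=ray(c,(q+.5)/4-.5+[110,200],.071)*1000; print(P.round(0).tolist(),P.mean(0))
for (u,v) in [(285,140),(295,145),(400,165),(420,172),(440,175),(455,178)]: print(X[int(v/4+200),int(u/4+110)].round())
E
```

```text
[[372.0, -149.0, 71.0], [376.0, -166.0, 71.0], [499.0, -170.0, 71.0], [497.0, -156.0, 71.0]] [ 435.70123577 -160.35121825   71.        ]
[ 385. -159.   77.]
[ 391. -162.   80.]
[ 457. -164.   79.]
[ 469. -166.   76.]
[ 482. -166.   81.]
[ 488. -165.   76.]
```

The cigar centre is at (436,-160), underside at 60 mm, and the slot centre is at (439,-159.5). I nudge it 2 mm in x and 1 mm in y, lower and release.

Emit:
{"name": "jog_arm", "arguments": {"targets": [[5, [2, 1, -5], [0, 0, 0]], [5, [2, 1, -15], [0, 0, 0]], [5, [2, 1, -25], [0, 0, 0]], [5, [2, 1, -34], [0, 0, 0]], [5, [2, 1, -40], [0, 0, 0]], [5, [2, 1, -43], [0, 0, 0]], [5, [2, 1, -45], [0, 0, 0]], [5, [2, 1, -45], [0, 0, 0]], [5, [2, 1, -45], [0, 0, 0]], [5, [2, 1, -45], [0, 0, 0]]]}}

```text
t: 19.45
position: [0.4409, -0.1599, -0.014]
ee_rot: [0.004, -0.685, 0.728, -0.004]
ft_force: [-0.1, 0.7, 0.3]
grip_width: 0.0163
```

Emit:
{"name": "jog_arm", "arguments": {"targets": [[10, [0, 0, 0], [0, 0, 0]], [18, [0, 0, 0], [0, 0, 0]], [25, [0, 0, 0], [0, 0, 0]], [35, [0, 0, 0], [0, 0, 0]], [40, [0, 0, 0], [0, 0, 0]], [40, [0, 0, 2], [0, 0, 0]], [40, [0, 0, 12], [0, 0, 0]], [40, [0, 0, 35], [0, 0, 0]], [40, [0, 0, 70], [0, 0, 0]], [40, [0, 0, 100], [0, 0, 0]]]}}

```text
t: 20.7
position: [0.441, -0.1599, 0.0878]
ee_rot: [0.004, -0.685, 0.728, -0.005]
ft_force: [0.6, -0.7, -0.9]
grip_width: 0.04
```

```bash
python3 - <<'E'
from h import *
c=cap('side','side9')
cv2.imwrite('pics/side9c.png',cv2.resize(c['image'][200:345,110:290,::-1],None,fx=4,fy=4,interpolation=cv2.INTER_CUBIC))
E
```

```text
(no output)
```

View pics/side9c.png

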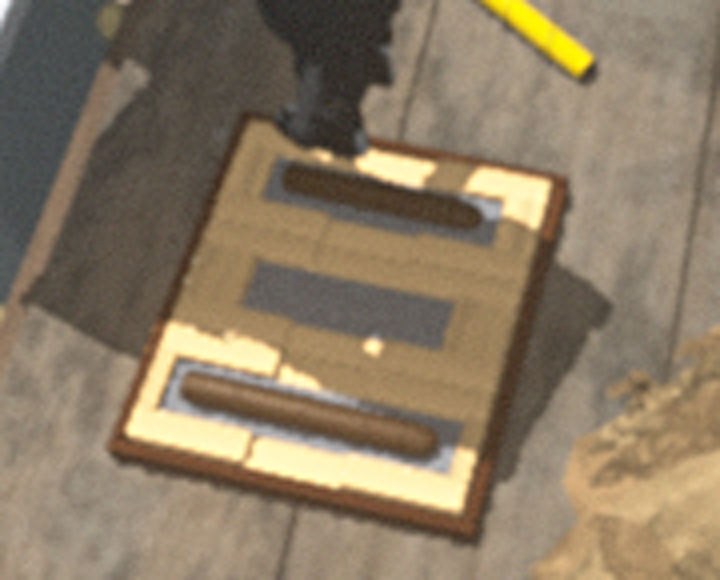

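The medium cigar lies in its slot at crop (380,195). Next is the short one at (619.5,331), lying at +1.5°.

Emit:
{"name": "jog_arm", "arguments": {"targets": [[60, [15, 40, 0], [0, 0, 0]], [60, [34, 92, 0], [0, 0, 0.01]], [60, [53, 145, 0], [0, 0, 0.02]], [60, [72, 198, 0], [0, 0, 0.03]], [60, [91, 251, 0], [0, 0, 0.04]], [60, [110, 304, 0], [0, 0, 0.05]], [60, [129, 357, 0], [0, 0, 0.06]], [60, [148, 410, 0], [0, 0, 0.07]], [60, [166, 458, 0], [0, 0, 0.085]], [60, [176, 485, 0], [0, 0, 0.085]]]}}

```text
t: 22.0
position: [0.6196, 0.327, 0.0915]
ee_rot: [-0.006, 0.716, -0.698, 0.007]
ft_force: [0.6, 0.1, 0.0]
grip_width: 0.0601
```

Emit:
{"name": "jog_arm", "arguments": {"targets": [[60, [2, 5, -5], [0, 0, 0]], [60, [2, 5, -20], [0, 0, 0]], [60, [2, 5, -40], [0, 0, 0]], [60, [2, 5, -60], [0, 0, 0]], [60, [2, 5, -68], [0, 0, 0]], [60, [2, 5, -68], [0, 0, 0]], [60, [2, 5, -68], [0, 0, 0]], [60, [2, 5, -68], [0, 0, 0]], [60, [2, 5, -68], [0, 0, 0]], [60, [2, 5, -68], [0, 0, 0]]]}}

```text
t: 23.25
position: [0.6217, 0.3321, 0.0238]
ee_rot: [-0.006, 0.716, -0.698, 0.007]
ft_force: [-0.9, 0.3, 0.3]
grip_width: 0.0601
```

```bash
python3 - <<'E'
from h import *
c=cap('side','side10'); X=xyz(c)*1000
cv2.imwrite('pics/side10c.png',cv2.resize(c['image'][60:160,240:380,::-1],None,fx=5,fy=5,interpolation=cv2.INTER_CUBIC))
print(r.state()['position'], (proj(c,[[.6195,.331,.0095],[.62,.30,.065]])-[240,60])*5)
for v in range(92,124,2): print(v,[tuple(map(int,X[v,u].round())) for u in (295,298,301,304)])
E
```

```text
[0.62164973 0.33204733 0.02370441] [[306.93177177 292.31090629]
 [308.68206905 263.89444958]]
92 [(585, 455, 0), (604, 300, 144), (612, 303, 142), (621, 278, 166)]
94 [(586, 450, -4), (606, 265, 169), (614, 267, 168), (622, 267, 170)]
96 [(587, 438, -1), (607, 261, 165), (615, 262, 165), (623, 263, 166)]
98 [(588, 432, -5), (607, 262, 157), (615, 263, 157), (623, 270, 152)]
100 [(589, 418, 0), (608, 262, 149), (616, 267, 146), (624, 261, 153)]
102 [(590, 411, -2), (608, 265, 140), (616, 264, 142), (624, 267, 140)]
104 [(591, 404, -3), (609, 265, 132), (616, 274, 125), (625, 280, 120)]
106 [(593, 393, -2), (609, 269, 121), (617, 273, 118), (626, 270, 122)]
108 [(594, 384, -1), (608, 294, 89), (618, 267, 116), (626, 270, 115)]
110 [(595, 373, 0), (609, 294, 81), (618, 286, 89), (626, 288, 90)]
112 [(596, 368, -3), (609, 294, 72), (618, 288, 80), (627, 293, 76)]
114 [(597, 357, -1), (606, 362, -4), (619, 291, 68), (627, 291, 70)]
116 [(599, 330, 18), (608, 331, 19), (618, 330, 21), (626, 360, -8)]
118 [(600, 325, 14), (609, 325, 15), (618, 326, 17), (627, 331, 13)]
120 [(601, 323, 8), (610, 322, 10), (619, 323, 11), (628, 321, 15)]
122 [(601, 321, 2), (611, 323, 0), (620, 325, 0), (629, 329, -3)]
```

View pics/side10c.png

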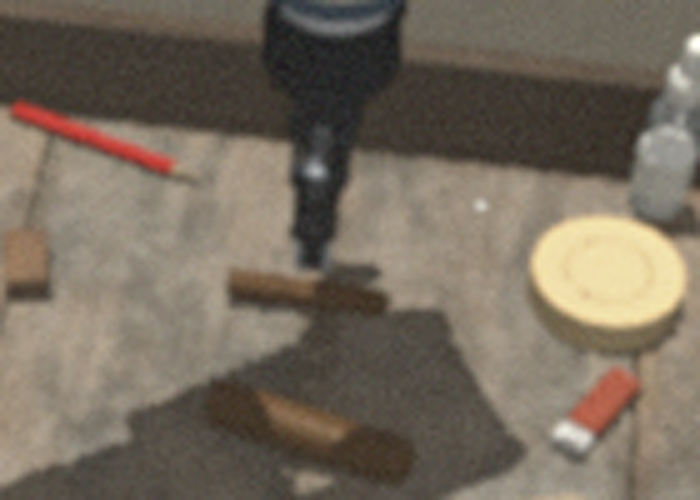

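The tips stand over the short cigar, its middle at crop (308,292) and the near tip at (312,265), both as predicted. I lower and grip.

Emit:
{"name": "jog_arm", "arguments": {"targets": [[60, [-1, -1, -15], [0, 0, 0]], [60, [-1, -1, -32], [0, 0, 0]], [60, [-1, -1, -46], [0, 0, 0]], [60, [-1, -1, -52], [0, 0, 0]], [45, [-1, -1, -54], [0, 0, 0]], [30, [-1, -1, -54], [0, 0, 0]], [20, [-1, -1, -54], [0, 0, 0]], [5, [-1, -1, -54], [0, 0, 0]], [5, [-1, -1, -54], [0, 0, 0]], [5, [-1, -1, -54], [0, 0, 0]]]}}

```text
t: 24.55
position: [0.6211, 0.3314, -0.0296]
ee_rot: [-0.006, 0.716, -0.698, 0.007]
ft_force: [-0.8, -0.2, 6.4]
grip_width: 0.0161
```

Emit:
{"name": "jog_arm", "arguments": {"targets": [[5, [0, 0, 15], [0, 0, 0]], [5, [0, 0, 45], [0, 0, 0]], [5, [-2, -6, 80], [0, 0, 0]], [5, [-12, -36, 95], [0, 0, -0.02]], [5, [-28, -86, 100], [0, 0, -0.04]], [5, [-45, -138, 100], [0, 0, -0.05]], [5, [-62, -190, 100], [0, 0, -0.06]], [5, [-79, -242, 100], [0, 0, -0.07]], [5, [-96, -294, 100], [0, 0, -0.085]], [5, [-113, -346, 100], [0, 0, -0.085]]]}}

```text
t: 25.8
position: [0.5077, -0.0161, 0.0713]
ee_rot: [0.006, -0.686, 0.728, -0.008]
ft_force: [0.8, -0.6, -0.7]
grip_width: 0.0163
```

Emit:
{"name": "jog_arm", "arguments": {"targets": [[5, [-15, -45, 0], [0, 0, 0]], [5, [-32, -95, 0], [0, 0, 0]], [5, [-48, -145, 0], [0, 0, 0]], [5, [-61, -185, 0], [0, 0, 0]], [5, [-70, -207, 0], [0, 0, 0]], [5, [-72, -214, -10], [0, 0, 0]], [5, [-72, -214, -25], [0, 0, 0]], [5, [-72, -214, -36], [0, 0, 0]], [5, [-72, -214, -40], [0, 0, 0]], [5, [-72, -214, -40], [0, 0, 0]]]}}

```text
t: 27.05
position: [0.4356, -0.2295, 0.0308]
ee_rot: [0.006, -0.686, 0.727, -0.007]
ft_force: [-0.2, -0.8, 0.2]
grip_width: 0.0161
```

```bash
python3 - <<'E'
from h import *
c=cap('side','side11')
cv2.imwrite('pics/side11c.png',cv2.resize(c['image'][200:345,110:290,::-1],None,fx=4,fy=4,interpolation=cv2.INTER_CUBIC))
s=r.state();print(s['position'],s['ee_rot'],s['grip_width'])
E
```

```text
[ 0.43587559 -0.22977644  0.03117584] [ 0.00634763 -0.68607506  0.72746459 -0.00748302] 0.016465559824677733
```

View pics/side11c.png

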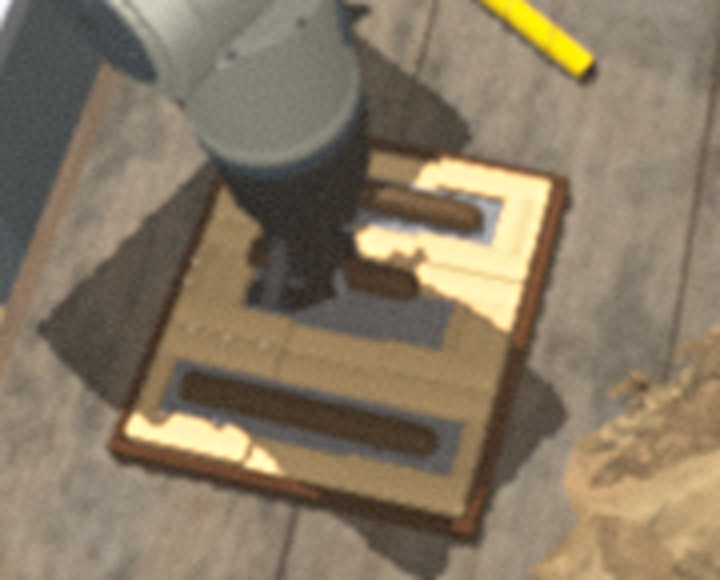

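```bash
python3 - <<'E'
from h import *
c=dict(np.load('side11.npz')); X=xyz(c)*1000
q=np.array([(252,236),(250,264),(416,298),(419,276)]); P=ray(c,(q+.5)/4-.5+[110,200],.071)*1000; print(P.round(0).tolist(),P.mean(0))
for (u,v) in [(260,252),(355,270),(370,275),(385,278),(400,282),(408,284)]: print(X[int(v/4+200),int(u/4+110)].round())
E
```

```text
[[381.0, -219.0, 71.0], [385.0, -236.0, 71.0], [483.0, -240.0, 71.0], [482.0, -227.0, 71.0]] [ 432.68179002 -230.31853138   71.        ]
[ 392. -231.   78.]
[ 446. -233.   80.]
[ 455. -233.   78.]
[ 464. -233.   77.]
[ 474. -234.   77.]
[ 479. -236.   77.]
```

The short cigar's centre is at (433,-230) and the slot centre at about (435,-229.5), so I nudge it 2 mm in x and lower.

Emit:
{"name": "jog_arm", "arguments": {"targets": [[5, [2, 0, -5], [0, 0, 0]], [5, [2, 0, -15], [0, 0, 0]], [5, [2, 0, -25], [0, 0, 0]], [5, [2, 0, -34], [0, 0, 0]], [5, [2, 0, -40], [0, 0, 0]], [5, [2, 0, -43], [0, 0, 0]], [5, [2, 0, -45], [0, 0, 0]], [5, [2, 0, -45], [0, 0, 0]], [5, [2, 0, -45], [0, 0, 0]], [5, [2, 0, -45], [0, 0, 0]]]}}

```text
t: 28.35
position: [0.438, -0.2299, -0.0136]
ee_rot: [0.006, -0.686, 0.727, -0.008]
ft_force: [-0.2, 0.2, 3.3]
grip_width: 0.0163
```

Emit:
{"name": "jog_arm", "arguments": {"targets": [[10, [0, 0, 0], [0, 0, 0]], [18, [0, 0, 0], [0, 0, 0]], [25, [0, 0, 0], [0, 0, 0]], [35, [0, 0, 0], [0, 0, 0]], [40, [0, 0, 0], [0, 0, 0]], [40, [0, 0, 2], [0, 0, 0]], [40, [0, 0, 12], [0, 0, 0]], [40, [0, 0, 35], [0, 0, 0]], [40, [0, 0, 70], [0, 0, 0]], [40, [0, 0, 110], [0, 0, 0]]]}}

```text
t: 29.6
position: [0.4377, -0.2297, 0.0978]
ee_rot: [0.006, -0.686, 0.727, -0.007]
ft_force: [0.7, 0.3, -0.0]
grip_width: 0.04
```

Emit:
{"name": "jog_arm", "arguments": {"targets": [[40, [5, 20, 20], [0, 0, 0]], [40, [10, 60, 50], [0, 0, 0]], [40, [10, 110, 80], [0, 0, 0]], [40, [10, 165, 100], [0, 0, 0]], [40, [10, 220, 100], [0, 0, 0]], [40, [10, 275, 100], [0, 0, 0]], [40, [10, 330, 100], [0, 0, 0]], [40, [10, 370, 100], [0, 0, 0]], [40, [10, 390, 100], [0, 0, 0]], [40, [10, 390, 100], [0, 0, 0]]]}}

```text
t: 30.85
position: [0.4475, 0.1614, 0.1983]
ee_rot: [0.007, -0.687, 0.727, -0.008]
ft_force: [-0.5, -0.4, -0.5]
grip_width: 0.0402
```

```bash
python3 - <<'E'
from h import *
c=cap('side','side12'); t=cap('top','top12')
cv2.imwrite('pics/side12c.png',cv2.resize(c['image'][200:345,110:290,::-1],None,fx=4,fy=4,interpolation=cv2.INTER_CUBIC))
cv2.imwrite('pics/top12c.png',cv2.resize(t['image'][172:275,305:435,::-1],None,fx=5.5,fy=5.5,interpolation=cv2.INTER_CUBIC))
X=xyz(c)*1000
o,m=bars(c,'side',.0255)
for b in o: print(*b)
s=r.state();print(s['t'],s['position'])
E
```

```text
[302.  147.9] 173 [631.7 200.1] 120.0 30.7 -5.3
[202.8 251.1] 91 [ 439.5 -166.5] 120.1 9.1 -2.2
[204.4 312.4] 387 [ 490.2 -291. ] 300.6 156.7 43.9
[341.  318.8] 389 [ 772.2 -273.2] 63.7 59.4 39.2
[349.9 337.4] 247 [ 798.3 -313.4] 56.0 32.1 48.2
[335.3 373.5] 74 [ 766.9 -397.3] 42.1 24.1 20.7
30.95 [0.44746866 0.15993669 0.1980805 ]
```

View pics/side12c.png

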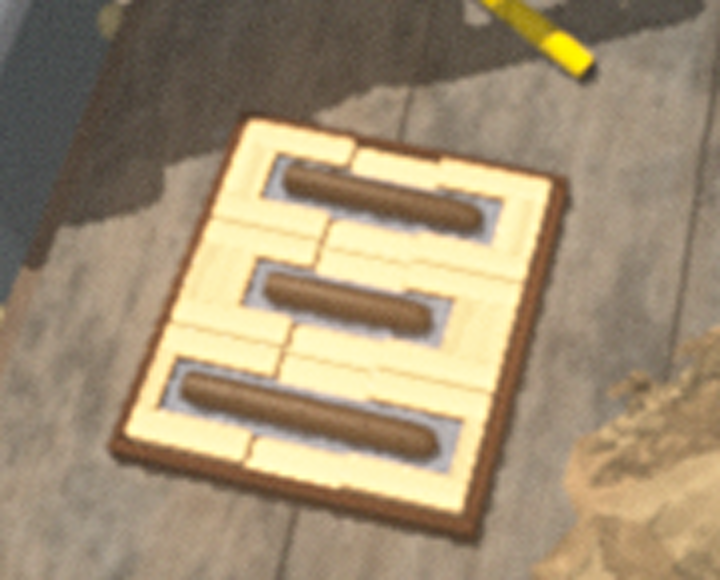

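View pics/top12c.png

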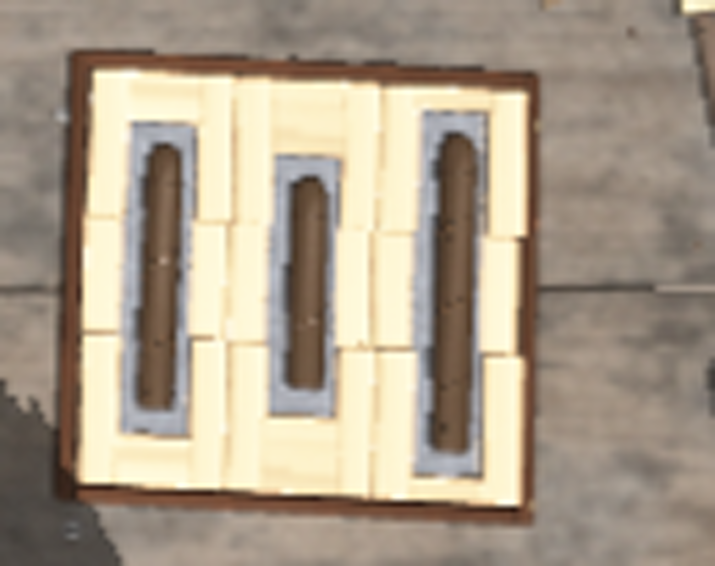

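View pics/side12.png

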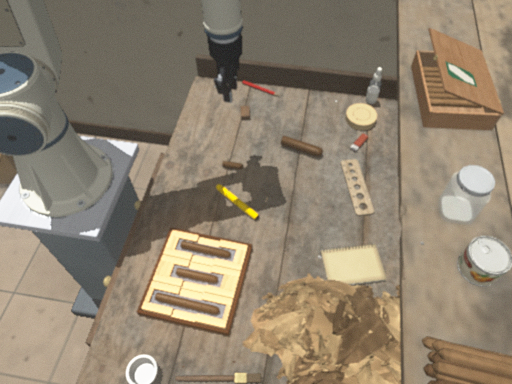

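All three cigars lie flat in their own slots: medium on the left, short in the middle, long on the right. The stub (232,165), thick cigar (302,148), block (244,112) and yellow look-alike (237,201) are where they were, and the arm is clear.

```bash
python3 - <<'E'
from h import *
c=dict(np.load('side12.npz')); X=xyz(c)*1000
for nm,(u,v) in dict(medL=(300,178),medR=(465,212),shL=(280,287),shR=(420,317),loL=(200,385),loR=(425,437)).items(): print(nm,X[int(v/4+200),int(u/4+110)].round())
print(r.sign_off())
E
```

```text
medL [ 388. -159.   33.]
medR [ 492. -165.   30.]
shL [ 396. -230.   34.]
shR [ 482. -236.   34.]
loL [ 368. -296.   33.]
loR [ 500. -305.   34.]
the job is handed in; nothing more can be done
None
```

I packed the long, medium and short slim cigars into their own slots and handed the job in at about 31 s of the 72 s allowed. In the tray as the top view shows it, medium is on the left, short in the middle and long on the right.

**Last checks:**
- **Placement:** both cameras show each cigar lying inside the slot of its length. Depth puts the tops at 30–34 mm at both ends, against 35 mm expected, so they lie flat on the slot floors.
- **Left alone:** the thick cigar, stub, block and yellow look-alike appear in the last picture where they lay at the start. I judged this by eye; the script's check only found the thick cigar again.

**What disagreed:**
- **Tool height:** the robot's reported height read about 32 mm lower than the fingertips really were. My first grasp of the long cigar therefore closed on air above it, without touching it. After that I set all heights from the cameras and the light contact with the bench.
- **Camera agreement:** the two cameras differed by 2–6 mm in y. I used values in between, which was within the slots' play.

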